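# Bench-check a roller-lever limit switch both ways

### The arm

A 7-joint arm with a two-finger parallel gripper is mounted at the origin on a cart in front of the work surface, level with it; the furniture and walls round the work are solid. World frame = base frame: x ahead of the robot, y to its left, z up, the work surface at z = 0. Lengths are in m, angles in rad, forces in N, time in s.
With the tool pointing down it reaches from about 0.425 to 1.025 m from the base axis. Payload 3.6 kg.
Tool frame: the origin (TCP) lies at the very end of the fingers, on their centre line; the grasp point (between the pads) lies 19 mm behind it; x points along the fingers, y is the direction in which the jaws open and shut, and the axes are right-handed (so a half turn about x gives the same grasp; the last joint's range is limited). The gripper opens to 85 mm and grips with 20 to 120 N. Pads are 22 mm wide; open, the fingers measure 114 mm over their backs; the gripper's body (76 mm by 85 mm) begins 54 mm behind the grasp point. The pads swing forward as they close: fully open they stand 13 mm farther back than shut.
Start: joints at [-1.381, 0.591, 0.048, 1.609, -0.033, 0.943, -0.034], TCP at [0.202, 0.696, 0.231] pointing down, gripper open.
Joint ranges: [-2.69, 2.69], [-0.47, 2.24], [-1.27, 1.36], [0.19, 2.51], [-1.53, 4.68], [0.08, 2.07], [-3.09, 3.09]. Speed limits (rad/s): [2.57, 2.57, 3.14, 3.14, 3.14, 3.14, 3.14].

### API

Orientations are given as a unit quaternion [w, x, y, z].
In Python, from rig import arm gives the robot as it stands.
- The arm moves only by the tool arm_command, never from a script. Its argument "series" is one flat list of numbers, 7 for each row, row after row: the turn, a rotation vector about the tool's x, y, z scaled (see below), then the shift along the tool's x, y, z scaled (see below), then the opening, from 0 (shut) to 1 (fully open). In form: [rx, ry, rz, x, y, z, jaw, rx, ry, rz, x, y, z, jaw, ...]. A call has 1 to 8 rows; each row is the pose to reach, as a shift and turn from the pose commanded when the call began, along the tool's axes at that moment; what a row does not reach only later rows make up. The controller multiplies each number of a shift by 20 cm and each number of a turn by 45 degrees. A row lasts 1/8 s, in which the tool goes at most 62.5 mm and 10.7 degrees, less where a joint would pass 70% of its speed; a pose out of reach is approached as far as the arm can. A call with a number of a shift or a turn outside -1 to 1 is refused whole. A call with a gripper value outside its range is refused whole. The fingers move at their own pace and stop on an object; "grip_force" is the grip in N (left out, the last holds). Time passes only in rows, so rows that repeat a pose let the fingers close. It gives the time, the measured TCP pose, the force and the opening at its end, in the units of the state.
- arm.sense(): the state, without advancing time (a new reading comes with each control period).
- arm.snapshot(name): name is "scene" or "top"; returns a dict with "image" (384x512x3 uint8, red, green, blue), "K" (3x3 intrinsics, pixels), "position" and "rotation" of the camera in the world. Camera axes: x right, y down, z forward; pixel columns grow to the right and rows downward; lengths in m; the calibration is good to about 2 mm. A picture is of the moment at which its call begins. There is no depth.
- arm.job_done(): hands the job in, once; it reports no verdict.
The state is a dict: "t": time; "joints": joint angles; "dq": joint speeds; "joint_torque": joint torques, N m; "eef_pos": TCP position; "tcp_rot": TCP orientation; "force": force on the tool from outside, world axes, zero at the start; "torque": the same for the moment, N m; "gripper_width": opening from 0.0 (shut) to 1.0 (fully open).
Only numpy, scipy, OpenCV 4.12 (cv2) and the standard library are available. Lean on these libraries where they do the work, as an engineer would, in place of code of your own. Each camera call takes 0.05 s, during which the arm holds its last target.

### The job

Check the blue roller-lever limit switch on the bench by hand, one side and then the other: push its roller arm over to the left (as the switch is seen from its arm side, where the robot stands) until it clicks and hold it there for a moment, let it spring back upright, then push it to the right until it clicks, hold it a moment, and let it go. Feel for the click and stop right there: if the arm is forced on past the click, the pointer on top runs from green into red and the switch is spoilt. Leave the multimeter, the drink can and the screwdriver beside it where they are.

Things in the scene. Friction and masses are not known exactly. Their poses are not given: they have to be found in the camera images.
- switch: Limit switch bolted to the bench, fixed: steel foot plate 120 x 130 x 8 mm, grey body, blue head 58 (x) x 74 (y) mm, its top 120 mm up (dial and pointer to 130 mm). Origin: centre of the plate's underside, on the bench. Its -x face carries the roller arm and looks towards the robot (within 0.45 rad); +y is left as seen from there, z up.
- roller_arm (a joint): Swing of the roller arm in rad about its pivot, in the switch's y-z plane: 0 = upright, positive = towards the switch's +y (left), stops at -1.1 and 1.1. A spring of about 0.4 N m per rad brings it back to 0 by itself. The click comes somewhere between 0.22 and 0.76 rad, set differently in every switch: early on one side means late on the other.
- roller (a point): Centre of the black roller on the arm's end: diameter 23 mm, 16 mm long along the switch's x, 55 mm in front (-x) of the switch's origin, 75 mm from the pivot; 165 mm above the bench when upright, about 137 mm at 0.9 rad. Room for fingers from above on either side of it.
- pivot (a point): Point on the arm's pivot axis (along the switch's x, 90 mm up), straight below the upright roller. Felt when pushing the roller sideways: the force grows about 1 N per 14 mm, then steeply by 3 to 7 N within 10 mm, to a peak of 4 to 12 N; then it drops by 2 to 4 N within 6 mm: the click. About 4 mm further on it rises steeply again: that is the forbidden overtravel.
- pointer (a joint): Trip pointer (black, 20 mm long) on the white dial on top of the head, moved by the switch's mechanism; rad: 0 = at rest on white, it starts to move as the force rises steeply; 0.46 to 0.85 = on green, tripped (0.5 to 0.7 just after the click); above 0.85 = in the red, overtravelled.
- meter: Bystander: green multimeter lying flat, 165 x 78 x 47 mm, on the right of the switch. Origin: centre of its underside.
- can_mid (a point): Bystander: black drink can standing upright, 66 mm across, 115 mm high, on the left of the switch. The point is its centre, half-way up.
- driver: Bystander: black-handled screwdriver lying on the bench in front of the switch, 206 mm long, 31 mm high. Origin: centre of its underside.
Not all that is in view belongs to the job. Of the things that look like the switch, the larger one is meant.

How it is judged:
On the way, in this order (a step that is already met when the one before it is completed fails the run):
1. the arm is swung to the left and the switch has tripped (pointer on green) (value of joint roller_arm above 0.15 rad and value of joint pointer above 0.46 rad), for 0.3 s.
2. the arm has come back upright and the pointer to white (value of joint roller_arm between -0.12 and 0.12 rad and value of joint pointer below 0.2 rad), for 0.1 s.
3. the arm is swung to the right and the switch has tripped (pointer on green) (value of joint roller_arm below -0.15 rad and value of joint pointer above 0.46 rad), for 0.3 s.
At the end, for the whole second after the job is handed in: The arm has been tripped to the left, let back, and tripped to the right, each for at least 0.3 s; at the end the arm stands free and upright (within 0.08 rad) with the pointer back on white (below 0.2 rad) (value of joint roller_arm between -0.08 and 0.08 rad and value of joint pointer below 0.2 rad); the robot touches nothing.
It fails at once if the arm is forced past the click into overtravel (pointer in the red, beyond 0.85 rad) (value of joint pointer above 0.85 rad).
It fails at once if the multimeter is moved more than 15 mm (distance of meter from where it was at the start of the episode above 0.015 m).
It fails at once if the drink can is moved more than 15 mm (distance of can_mid from where it was at the start of the episode above 0.015 m).
It fails at once if the screwdriver is moved more than 15 mm (distance of driver from where it was at the start of the episode above 0.015 m).
It also fails if it takes over 67 s, if anything falls off the work surface, if the arm or the gripper's body presses on something with over 40 N, if the wrist force passes 120 N, or if a joint passes its speed limit or range.

## Working session

There is one attempt and no reset: what is moved stays moved. The work goes in short steps, Python scripts to look and compute and a tool call to move; the robot and the scene stay as the last step left them, time stands still between calls to the robot, and variables do not carry over. Pictures are saved under pics/ and viewed, and the job is handed in when it is done.

Besides the shell and the picture viewer there is one more tool, called as name(argument=value, ...) on one line, values as JSON. arm_command: Moves the arm, as the interface text tells. Its arguments: {"type":"object","properties":{"series":{"type":"array"},"grip_force":{"type":"number"}},"required":["series"]}

```bash
mkdir -p pics; ls
python3 - <<'E'
from rig import arm
import cv2,numpy as np
s=arm.sense()
print({k:np.round(v,3).tolist() for k,v in s.items()})
for n in("scene","top"):
    d=arm.snapshot(n); cv2.imwrite(f"pics/{n}0.png",d["image"][:,:,::-1])
    print(n,d["K"],d["position"],d["rotation"])
E
```

```text
pics
{'t': 0.0, 'joints': [-1.381, 0.592, 0.048, 1.61, -0.033, 0.943, -0.034], 'dq': [-0.0, -0.0, 0.001, -0.001, -0.001, 0.001, -0.001], 'joint_torque': [0.0, -54.869, 1.547, -19.813, 0.009, 0.009, 0.0], 'eef_pos': [0.202, 0.695, 0.23], 'tcp_rot': [0.7, 0.099, 0.7, -0.1], 'force': [-0.019, 0.094, -0.711], 'torque': [0.016, -0.02, -0.006], 'gripper_width': 1.001}
scene [[352.98093393   0.         256.97224163]
 [  0.         352.98093393 192.31634209]
 [  0.           0.           1.        ]] [ 0.09858301 -0.35679571  0.67956602] [-0.37118379  0.83303555 -0.37775259  0.15992921]
top [[410.43029029   0.         261.88014911]
 [  0.         410.43029029 190.47392596]
 [  0.           0.           1.        ]] [0.48305519 0.08589262 1.01478305] [-0.02029126  0.71459685 -0.69844075  0.03346829]
```

View pics/scene0.png

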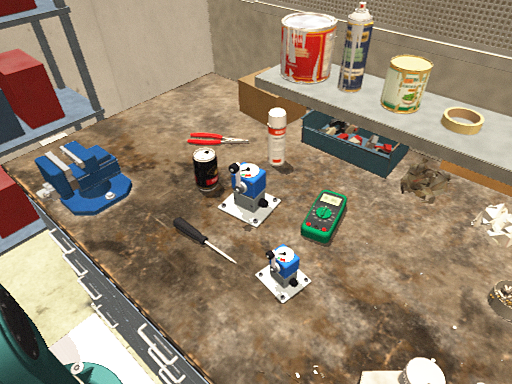

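View pics/top0.png

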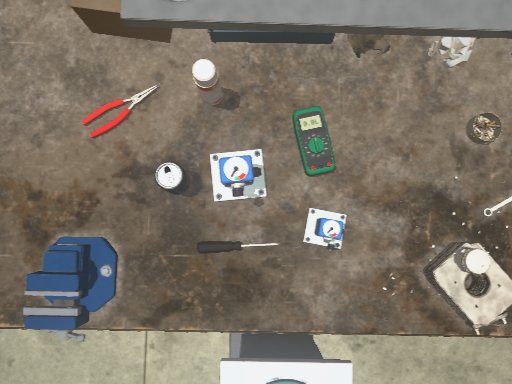

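The larger switch sits at about (238,173) in the top view and (248,190) in the scene view. The small decoy is at (325,229) in the top view. I'll zoom in.

```bash
cat > h.py <<'E'
import numpy as np,cv2
from scipy.spatial.transform import Rotation as R
def cam(d):
    q=np.array(d["rotation"],float)
    M=R.from_quat([q[1],q[2],q[3],q[0]]).as_matrix() if q.size==4 else q
    return np.array(d["K"]),np.array(d["position"]),M
def back(d,uv,z):
    K,p,M=cam(d); r=M@np.linalg.inv(K)@np.array([uv[0],uv[1],1.]); return p+r*(z-p[2])/r[2]
def proj(d,X):
    K,p,M=cam(d); c=K@(M.T@(np.array(X)-p)); return c[:2]/c[2]
def crop(d,u0,v0,w,h,s,name):
    cv2.imwrite(name,cv2.resize(d["image"][v0:v0+h,u0:u0+w,::-1],None,fx=s,fy=s,interpolation=cv2.INTER_CUBIC))
E
python3 - <<'E'
from rig import arm
from h import *
d=arm.snapshot("top"); crop(d,195,130,100,75,8,"pics/t1.png")
e=arm.snapshot("scene"); crop(e,205,150,100,75,8,"pics/s1.png")
for uv in [(239,175),(169,176),(314,142),(237,245)]: print(uv,back(d,uv,0.01).round(3))
E
```

```text
(239, 175) [0.597 0.125 0.01 ]
(169, 176) [0.59  0.296 0.01 ]
(314, 142) [ 0.684 -0.059  0.01 ]
(237, 245) [0.426 0.125 0.01 ]
```

View pics/t1.png

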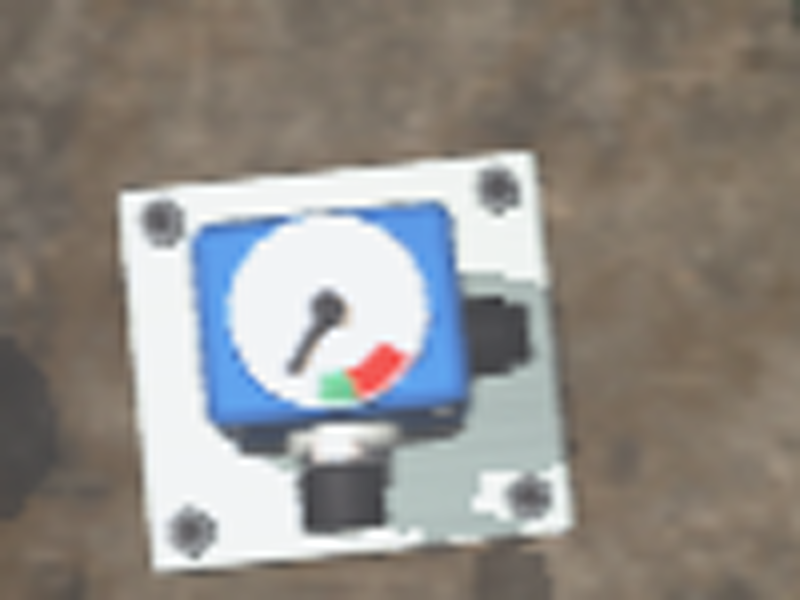

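View pics/s1.png

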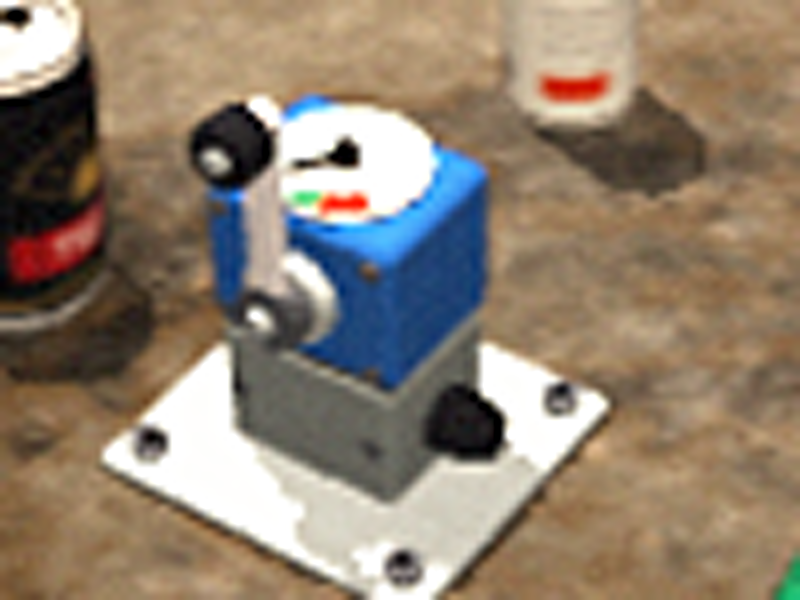

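Run:
```python
from rig import arm
from h import *
d=arm.snapshot("top"); e=arm.snapshot("scene")
f=lambda c:((c[0]+.5)/8-.5+195,(c[1]+.5)/8-.5+130)
g=lambda c:((c[0]+.5)/8-.5+205,(c[1]+.5)/8-.5+150)
C=np.array([back(d,f(c),.008) for c in[(120,192),(535,152),(573,527),(155,572)]])
print(C.round(4)); o=C.mean(0)
y=(C[0]-C[1])+(C[3]-C[2]); x=(C[0]-C[3])+(C[1]-C[2])
print(o, np.arctan2(-y[0],y[1]),np.arctan2(x[1],x[0]),np.linalg.norm(y)/2,np.linalg.norm(x)/2)
th=(np.arctan2(-y[0],y[1])+np.arctan2(x[1],x[0]))/2
S=R.from_euler('z',th).as_matrix()
W=lambda p:o*[1,1,0]+S@np.array(p)
print("roller",W([-.055,0,.165]), "th",th)
def to(p): u=proj(d,W(p)); v=proj(e,W(p)); return ((u-[195,130]+.5)*8-.5).round(0),((v-[205,150]+.5)*8-.5).round(0)
for p in [(-.055,0,.165),(-.063,0,.165),(-.055,0,.09),(0,0,.13),(-.029,.037,.12),(-.029,-.037,.12),(.029,-.037,.12)]: print(p,*to(p))
print(back(d,f((343,500)),.1765), back(e,g((216,155)),.165))
```

```text
[[0.6484 0.1993 0.008 ]
 [0.6642 0.0714 0.008 ]
 [0.548  0.0571 0.008 ]
 [0.5312 0.1848 0.008 ]]
[0.59793749 0.12814774 0.008     ] 0.12672175005881273 0.12232196456194902 0.1288533976175954 0.11755551597729912
roller [0.54336334 0.12131672 0.165     ] th 0.12452185731038087
(-0.055, 0, 0.165) [343. 500.] [230. 149.]
(-0.063, 0, 0.165) [346. 531.] [214. 163.]
(-0.055, 0, 0.09) [354. 520.] [245. 338.]
(0, 0, 0.13) [328. 308.] [343. 145.]
(-0.029, 0.037, 0.12) [206. 431.] [195. 178.]
(-0.029, -0.037, 0.12) [475. 404.] [388. 262.]
(0.029, -0.037, 0.12) [454. 196.] [493. 163.]
[0.54267049 0.12089332 0.1765    ] [0.53854174 0.12243854 0.165     ]
```

```bash
cat >> h.py <<'E'
th=.1245
S=R.from_euler('z',th).as_matrix()
o=np.array([.5979,.1281,0])
W=lambda p:o+S@np.array(p)
def state(arm):
    s=arm.sense(); q=s["tcp_rot"]; T=R.from_quat([q[1],q[2],q[3],q[0]]).as_matrix()
    return s,T
def rep(arm):
    s,T=state(arm); p=S.T@(np.array(s["eef_pos"])-o)
    print("t",round(s["t"],2),"sw-frame pos mm",(p*1000).round(1),"F sw",(S.T@np.array(s["force"])).round(2),"grip",round(s["gripper_width"],3))
    return s,T
def plan(arm,p,flip=False):
    s,T=state(arm); tgt=W(p)
    Td=S@np.column_stack([[0,0,-1],[0,1,0],[1,0,0]])
    if flip: Td=Td@np.diag([1,-1,-1])
    print("shift",(T.T@(tgt-np.array(s["eef_pos"]))/.2).round(4),"turn",(R.from_matrix(T.T@Td).as_rotvec()/np.deg2rad(45)).round(4))
E
python3 - <<'E'
from rig import arm
from h import *
s,T=rep(arm); print(T.round(3)); 
for f in(0,1): plan(arm,(-.061,0,.27),f)
plan(arm,(-.061,0,.135))
E
```

```text
t 0.3 sw-frame pos mm [-322.1  612.6  230.9] F sw [-0.78  0.8  -0.24] grip 0.999
[[-0.     0.279  0.96 ]
 [-0.001  0.96  -0.279]
 [-1.    -0.001  0.   ]]
shift [-0.1936 -2.2957  2.4119] turn [-5.185e-01 -1.000e-04  1.000e-03]
shift [-0.1936 -2.2957  2.4119] turn [3.4815e+00 1.4000e-03 2.0000e-04]
shift [ 0.4814 -2.2952  2.4119] turn [-5.185e-01 -1.000e-04  1.000e-03]
```

arm_command(series=[0, 0, 0, -0.2, 0, 0, 0.6, 0, 0, 0, -0.35, -0.1, 0.1, 0.6, 0, 0, 0, -0.35, -0.22, 0.22, 0.6, 0, 0, 0, -0.35, -0.35, 0.36, 0.6, 0, 0, 0, -0.35, -0.48, 0.5, 0.6, 0, 0, 0, -0.35, -0.62, 0.65, 0.6, 0, 0, 0, -0.35, -0.75, 0.78, 0.6, 0, 0, 0, -0.35, -0.85, 0.89, 0.6])

```text
t: 1.3
eef_pos: [0.3267, 0.4815, 0.3014]
tcp_rot: [0.7, 0.1, 0.7, -0.1]
force: [0.6, 0.4, 0.5]
gripper_width: 0.603
```

arm_command(series=[0, 0, 0, 0, -0.13, 0.14, 0.6, 0, 0, 0, 0, -0.27, 0.28, 0.6, 0, 0, 0, 0, -0.41, 0.43, 0.6, 0, 0, 0, 0, -0.55, 0.57, 0.6, 0, 0, 0, 0, -0.68, 0.71, 0.6, 0, 0, 0, 0, -0.8, 0.83, 0.6, 0, 0, 0, 0, -0.85, 0.89, 0.6, 0, 0, 0, 0, -0.85, 0.89, 0.6])

```text
t: 2.3
eef_pos: [0.4497, 0.27, 0.3014]
tcp_rot: [0.7, 0.1, 0.7, -0.1]
force: [0.3, 0.3, -0.0]
gripper_width: 0.598
```

Run:
```python
from rig import arm
from h import *
rep(arm); plan(arm,(-.061,0,.23))
```

```text
t 2.3 sw-frame pos mm [-129.4  159.2  301.4] F sw [ 0.38  0.28 -0.01] grip 0.598
shift [ 0.3569 -0.5944  0.6305] turn [-5.21e-01  2.00e-04 -4.00e-04]
```

arm_command(series=[-0.06, 0, 0, 0, -0.1, 0.1, 0.6, -0.14, 0, 0, 0, -0.2, 0.21, 0.6, -0.22, 0, 0, 0, -0.3, 0.32, 0.6, -0.3, 0, 0, 0.05, -0.4, 0.42, 0.6, -0.38, 0, 0, 0.13, -0.5, 0.53, 0.6, -0.46, 0, 0, 0.25, -0.57, 0.61, 0.6, -0.521, 0, 0, 0.35, -0.594, 0.63, 0.6, -0.521, 0, 0, 0.357, -0.594, 0.63, 0.6])

```text
t: 3.3
eef_pos: [0.536, 0.1224, 0.2285]
tcp_rot: [0.704, -0.045, 0.707, 0.045]
force: [-0.9, 0.9, 0.9]
gripper_width: 0.601
```

Run:
```python
from rig import arm
from h import *
d=arm.snapshot("top"); crop(d,170,110,150,112,5,"pics/t2.png")
e=arm.snapshot("scene"); crop(e,180,100,150,112,5,"pics/s2.png")
rep(arm); plan(arm,(-.061,0,.135))
```

```text
t 3.4 sw-frame pos mm [-61.1   2.6 230. ] F sw [ 0.14 -0.16  1.3 ] grip 0.6
shift [ 4.752e-01 -1.330e-02  4.000e-04] turn [ 0.0046 -0.0002 -0.0012]
```

View pics/s2.png

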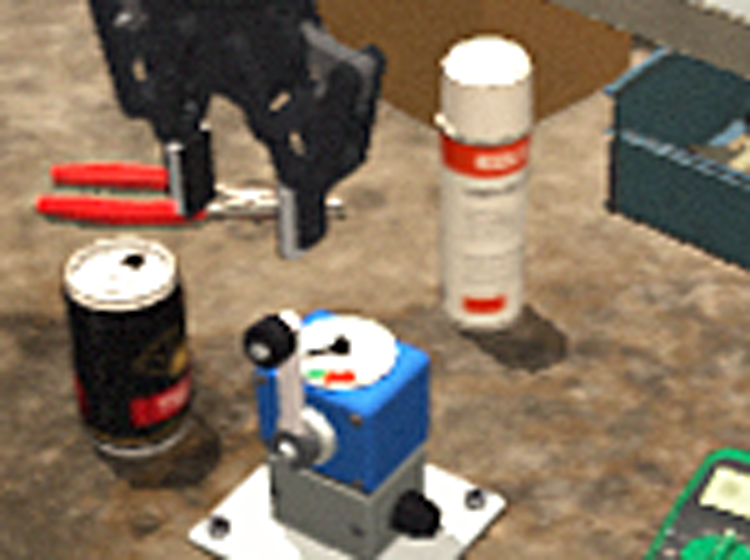

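View pics/t2.png

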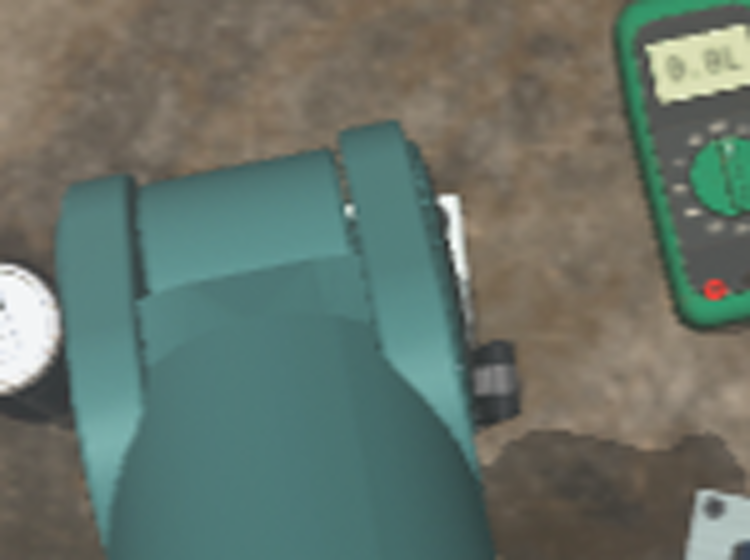

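The scene view shows the fingers above and either side of the roller, with the roller upright and the pointer at rest. The top view is blocked by the wrist. Next I'll check how noisy the force readings are and where the fingertips are.

Run:
```python
from rig import arm
from h import *
F=[];J=[]
for i in range(8):
    e=arm.snapshot("scene"); s,T=state(arm); F.append(S.T@np.array(s["force"])); J.append(s["joint_torque"])
F=np.array(F);J=np.array(J)
print(F.round(2)); print(F.std(0),F.mean(0)); print(J.mean(0).round(3),J.std(0).round(4))
for p in [(-.061,.025+.002,.23),(-.061,-.025+.002,.23),(-.072,.028,.225),(-.05,-.023,.23)]: print(((proj(e,W(p))-[180,100]+.5)*5-.5).round())
rep(arm)
```

```text
[[-0.32  0.45  0.54]
 [ 0.65  0.02  0.43]
 [-0.37  0.58  0.04]
 [-1.19  0.01  0.25]
 [ 0.91  0.26 -0.03]
 [ 0.53 -0.55  1.13]
 [-0.33  0.15 -0.36]
 [ 0.43 -0.48 -0.7 ]]
[0.66045737 0.37755533 0.52703705] [0.03838459 0.05446514 0.16105285]
[ 3.0000e-03 -3.9325e+01  1.7550e+00 -1.6815e+01  5.0000e-03  0.0000e+00
 -3.0000e-03] [0.099  0.2073 0.0281 0.101  0.0026 0.0058 0.0013]
[204. 215.]
[294. 251.]
[188. 236.]
[309. 239.]
t 3.8 sw-frame pos mm [-61.    0.9 230.4] F sw [ 0.43 -0.48 -0.7 ] grip 0.598
```

arm_command(series=[0, 0, 0, 0.06, -0.006, 0, 0.6, 0, 0, 0, 0.14, -0.006, 0, 0.6, 0, 0, 0, 0.22, -0.006, 0, 0.6, 0, 0, 0, 0.3, -0.006, 0, 0.6, 0, 0, 0, 0.37, -0.006, 0, 0.6, 0, 0, 0, 0.43, -0.006, 0, 0.6, 0, 0, 0, 0.475, -0.006, 0, 0.6, 0, 0, 0, 0.475, -0.006, 0, 0.6])

```text
t: 4.8
eef_pos: [0.5369, 0.1199, 0.1342]
tcp_rot: [0.705, -0.045, 0.706, 0.045]
force: [-0.3, 0.1, 0.6]
gripper_width: 0.602
```

```bash
cat > m.py <<'E'
import sys
from rig import arm
from h import *
n=int(sys.argv[1]); F=[];J=[];P=[]
for i in range(n):
    e=arm.snapshot("scene"); s,T=state(arm); F.append(S.T@np.array(s["force"])); J.append(s["joint_torque"]); P.append(S.T@(np.array(s["eef_pos"])-o)*1000)
F=np.array(F);J=np.array(J)
print("t",round(s["t"],2),"F",F.mean(0).round(2),"J0,2,4,6",J.mean(0).round(3)[[0,2,4,6]],"pos",np.mean(P,0).round(1),"grip",round(s["gripper_width"],3))
if len(sys.argv)>2: crop(e,210,135,80,60,10,"pics/"+sys.argv[2]+".png")
E
python3 m.py 4 s3
```

```text
t 5.0 F [-0.14 -0.07 -0.14] J0,2,4,6 [0.002 1.988 0.005 0.   ] pos [-60.8  -0.5 135.2] grip 0.602
```

View pics/s3.png

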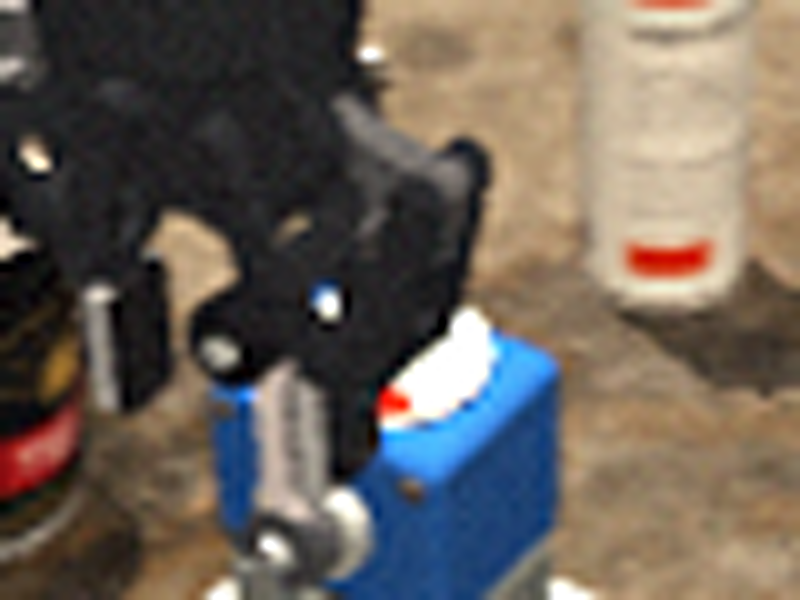

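arm_command(series=[0, 0, 0, 0, 0.03, 0, 0.6, 0, 0, 0, 0, 0.06, 0, 0.6, 0, 0, 0, 0, 0.07, 0, 0.6, 0, 0, 0, 0, 0.07, 0, 0.6])

```text
t: 5.5
eef_pos: [0.5355, 0.1343, 0.1349]
tcp_rot: [0.706, -0.045, 0.706, 0.045]
force: [0.2, -0.1, -0.1]
gripper_width: 0.597
```

```bash
python3 m.py 3 s4; python3 -c "
from rig import arm
from h import *
e=arm.snapshot('scene')
for p in [(-.061,-.0115,.135),(-.072,-.0115,.135),(-.05,-.0115,.135)]: print(((proj(e,W(p))-[210,135]+.5)*10-.5).round())"
```

```text
t 5.65 F [-0.03  0.43 -0.06] J0,2,4,6 [-1.670e-01  1.954e+00 -0.000e+00 -1.000e-03] pos [-61.2  13.4 134.9] grip 0.597
[269. 465.]
[241. 490.]
[296. 440.]
```

View pics/s4.png

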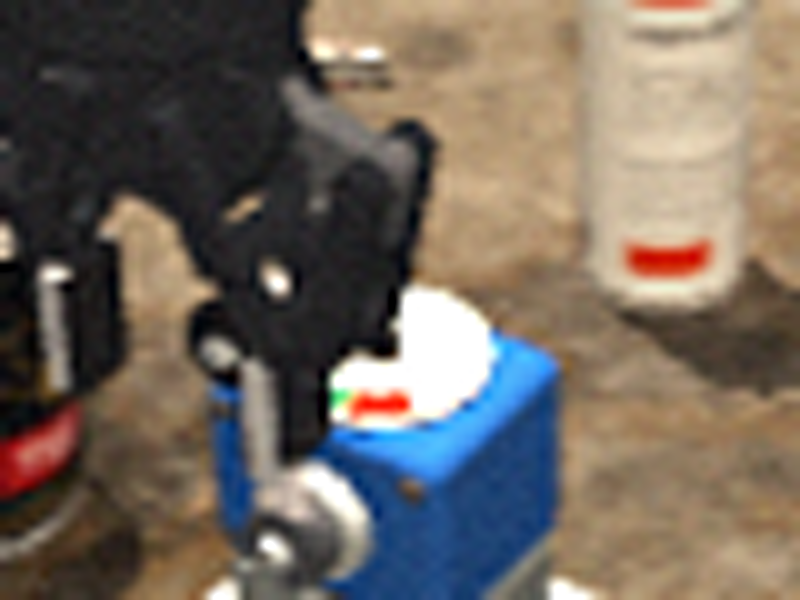

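The right finger is just touching the roller at about (215,340), and the arm is still upright. I'll push left in small steps and read the force after each one.

arm_command(series=[0, 0, 0, 0, 0.01, 0, 0.6, 0, 0, 0, 0, 0.02, 0, 0.6])

```text
t: 5.95
eef_pos: [0.5351, 0.1378, 0.1349]
tcp_rot: [0.706, -0.045, 0.706, 0.045]
force: [0.7, -0.3, -0.1]
gripper_width: 0.597
```

```bash
python3 m.py 3
```

```text
t 6.1 F [ 0.46 -0.07 -0.06] J0,2,4,6 [ 0.067  2.077 -0.009 -0.005] pos [-61.2  17.7 134.9] grip 0.597
```

arm_command(series=[0, 0, 0, 0, 0.01, 0, 0.6, 0, 0, 0, 0, 0.02, 0, 0.6])

```text
t: 6.35
eef_pos: [0.5346, 0.1418, 0.1349]
tcp_rot: [0.706, -0.045, 0.706, 0.045]
force: [0.0, -0.5, 0.4]
gripper_width: 0.598
```

```bash
python3 m.py 3
```

```text
t 6.5 F [ 0.25 -0.73  0.53] J0,2,4,6 [-0.1    1.918 -0.053 -0.003] pos [-61.2  21.7 134.9] grip 0.599
```

arm_command(series=[0, 0, 0, 0, 0.01, 0, 0.6, 0, 0, 0, 0, 0.015, 0, 0.6])

```text
t: 6.75
eef_pos: [0.5342, 0.1448, 0.135]
tcp_rot: [0.706, -0.045, 0.706, 0.045]
force: [-0.5, -1.9, 0.8]
gripper_width: 0.597
```

```bash
python3 m.py 3 s5
```

```text
t 6.9 F [-0.48 -0.93  0.48] J0,2,4,6 [-0.313  1.731 -0.091  0.   ] pos [-61.2  24.6 134.9] grip 0.599
```

View pics/s5.png

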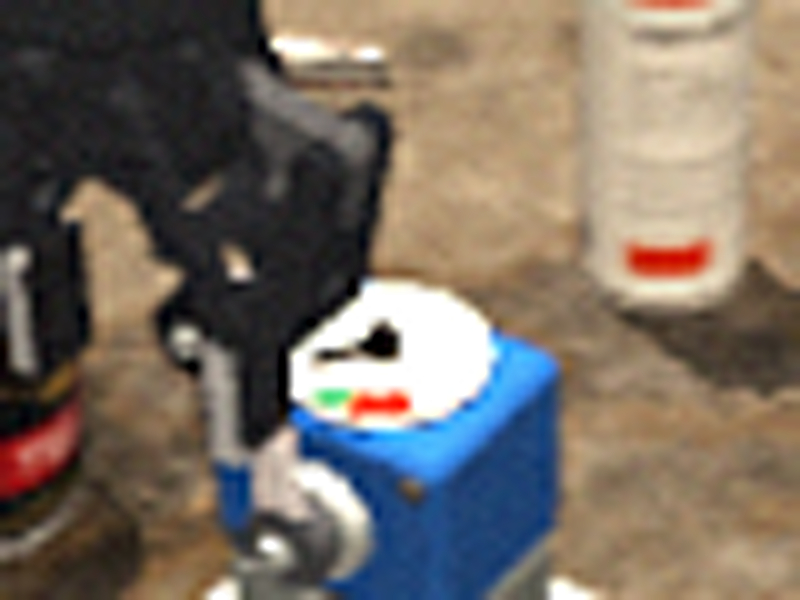

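The pointer is now in view: pivot at about (380,340), tip at about (318,355), on white. The green zone is at (332,397). I'll add a pointer-angle measurement to the script.

```bash
cat >> m.py <<'E'
img=cv2.cvtColor(e["image"],cv2.COLOR_RGB2HSV)[:,:,2].astype(np.float32)
A=np.deg2rad(np.arange(60,300,1.)) # angle in switch frame about dial centre
rr=np.linspace(.008,.019,12)
best=[]
for a in A:
    uv=np.array([proj(e,W((r*np.cos(a),r*np.sin(a),.131))) for r in rr],np.float32)
    best.append(cv2.remap(img,uv[:,0].reshape(1,-1),uv[:,1].reshape(1,-1),cv2.INTER_LINEAR).mean())
b=np.array(best); ang=np.rad2deg(A)
m=[(int(ang[i]),int(b[i])) for i in range(1,len(b)-1) if b[i]<=b[i-1] and b[i]<b[i+1] and b[i]<b.max()-40]
print("dark rays deg",m)
E
python3 m.py 1
```

```text
t 6.95 F [-0.9  -0.96 -0.44] J0,2,4,6 [-0.419  1.654 -0.097  0.002] pos [-61.2  24.4 134.9] grip 0.6
dark rays deg [(81, 114), (99, 115), (101, 115), (167, 137), (204, 176), (223, 158), (226, 160)]
```

arm_command(series=[0, 0, 0, 0, 0.01, 0, 0.6, 0, 0, 0, 0, 0.015, 0, 0.6])

```text
t: 7.2
eef_pos: [0.5338, 0.1478, 0.1349]
tcp_rot: [0.706, -0.045, 0.706, 0.045]
force: [-0.2, -0.4, 0.7]
gripper_width: 0.601
```

```bash
python3 m.py 3 s6
```

```text
t 7.35 F [ 0.2  -0.78  0.82] J0,2,4,6 [-4.120e-01  1.627e+00 -1.210e-01  1.000e-03] pos [-61.1  27.6 134.9] grip 0.599
dark rays deg [(73, 201), (75, 200), (91, 189), (105, 193), (167, 136), (204, 175), (210, 167), (223, 159), (226, 162)]
```

View pics/s6.png

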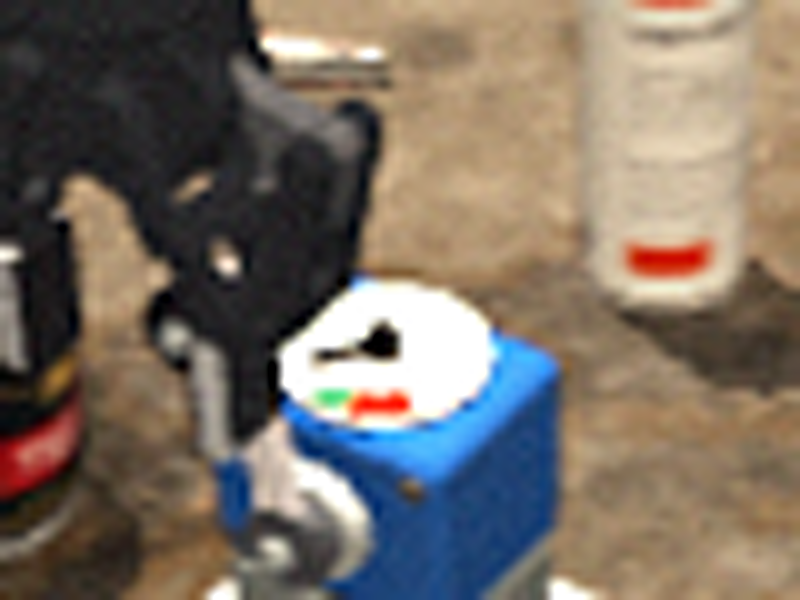

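The pointer hasn't moved (ray 167°). Green should run from about 193° to 216°. I'll carry on.

arm_command(series=[0, 0, 0, 0, 0.01, 0, 0.6, 0, 0, 0, 0, 0.015, 0, 0.6])

```text
t: 7.6
eef_pos: [0.5334, 0.1507, 0.1349]
tcp_rot: [0.706, -0.045, 0.706, 0.045]
force: [0.4, -1.5, 0.6]
gripper_width: 0.596
```

```bash
python3 m.py 3 s7
```

```text
t 7.75 F [ 0.1  -1.19 -0.01] J0,2,4,6 [-0.768  1.324 -0.202 -0.004] pos [-61.2  30.4 134.9] grip 0.603
dark rays deg [(167, 136), (204, 176), (223, 157), (226, 160)]
```

arm_command(series=[0, 0, 0, 0, 0.01, 0, 0.6, 0, 0, 0, 0, 0.015, 0, 0.6])

```text
t: 8.0
eef_pos: [0.5331, 0.1531, 0.1348]
tcp_rot: [0.706, -0.045, 0.706, 0.044]
force: [1.1, -2.8, -1.6]
gripper_width: 0.597
```

```bash
python3 m.py 3 s8
```

```text
t 8.15 F [ 1.27 -3.65 -1.52] J0,2,4,6 [-1.747  0.458 -0.443 -0.013] pos [-61.2  33.  134.8] grip 0.597
dark rays deg [(169, 140), (192, 193), (223, 157)]
```

The steep rise has started at y≈31 mm. I'll drop to 2 mm steps.

arm_command(series=[0, 0, 0, 0, 0.01, 0, 0.6, 0, 0, 0, 0, 0.01, 0, 0.6])

```text
t: 8.4
eef_pos: [0.5327, 0.1553, 0.1347]
tcp_rot: [0.706, -0.045, 0.706, 0.044]
force: [1.7, -3.4, -2.5]
gripper_width: 0.605
```

```bash
python3 m.py 3 s9
```

```text
t 8.55 F [ 1.39 -4.03 -2.29] J0,2,4,6 [-2.325 -0.053 -0.579 -0.009] pos [-61.3  35.1 134.8] grip 0.598
dark rays deg [(174, 147), (193, 183), (204, 174), (223, 158), (226, 160)]
```

arm_command(series=[0, 0, 0, 0, 0.01, 0, 0.6, 0, 0, 0, 0, 0.01, 0, 0.6])

```text
t: 8.8
eef_pos: [0.5324, 0.1571, 0.1347]
tcp_rot: [0.706, -0.045, 0.706, 0.044]
force: [3.1, -4.3, -3.2]
gripper_width: 0.597
```

```bash
python3 m.py 3 s10
```

```text
t 8.95 F [ 1.72 -5.14 -4.12] J0,2,4,6 [-2.9   -0.566 -0.72  -0.009] pos [-61.4  36.8 134.7] grip 0.601
dark rays deg [(180, 123), (201, 168), (204, 169), (209, 169), (223, 157), (226, 160)]
```

arm_command(series=[0, 0, 0, 0, 0.008, 0, 0.6, 0, 0, 0, 0, 0.008, 0, 0.6])

```text
t: 9.2
eef_pos: [0.5322, 0.1582, 0.1346]
tcp_rot: [0.706, -0.045, 0.706, 0.044]
force: [2.0, -6.1, -3.7]
gripper_width: 0.601
```

```bash
python3 m.py 3 s11
```

```text
t 9.35 F [ 1.71 -6.06 -3.83] J0,2,4,6 [-3.33  -0.956 -0.83  -0.009] pos [-61.4  37.9 134.6] grip 0.599
dark rays deg [(184, 143), (201, 171), (204, 172), (209, 170), (223, 157), (226, 160)]
```

arm_command(series=[0, 0, 0, 0, 0.007, 0, 0.6, 0, 0, 0, 0, 0.007, 0, 0.6])

```text
t: 9.6
eef_pos: [0.5319, 0.1598, 0.1346]
tcp_rot: [0.705, -0.045, 0.706, 0.044]
force: [2.3, -4.9, -2.7]
gripper_width: 0.598
```

```bash
python3 m.py 3 s12
```

```text
t 9.75 F [ 1.27 -4.79 -3.96] J0,2,4,6 [-2.739 -0.41  -0.68  -0.   ] pos [-61.6  39.8 134.7] grip 0.603
dark rays deg [(193, 108), (223, 158), (226, 161)]
```

View pics/s12.png

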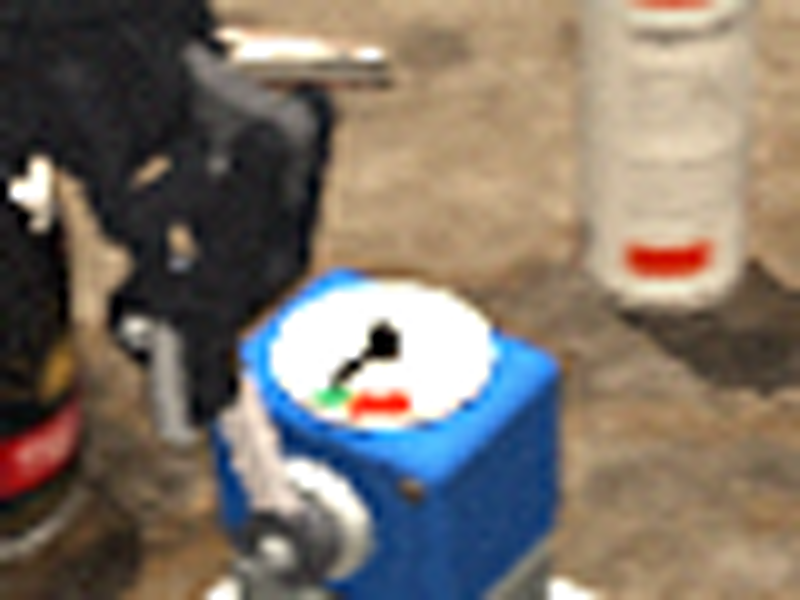

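The force has dropped from 6.1 to 4.8 N, so the click is under way. The pointer is at about 0.45 rad, at the edge of green. One millimetre more.

arm_command(series=[0, 0, 0, 0, 0.005, 0, 0.6, 0, 0, 0, 0, 0.005, 0, 0.6])

```text
t: 10.0
eef_pos: [0.5315, 0.1619, 0.1348]
tcp_rot: [0.705, -0.045, 0.706, 0.045]
force: [1.2, -2.6, -3.4]
gripper_width: 0.601
```

```bash
python3 m.py 3 s13
```

```text
t 10.15 F [-0.33 -3.33 -2.71] J0,2,4,6 [-1.953  0.333 -0.467  0.022] pos [-61.7  41.8 134.8] grip 0.6
dark rays deg [(200, 127), (223, 157), (226, 160)]
```

View pics/s13.png

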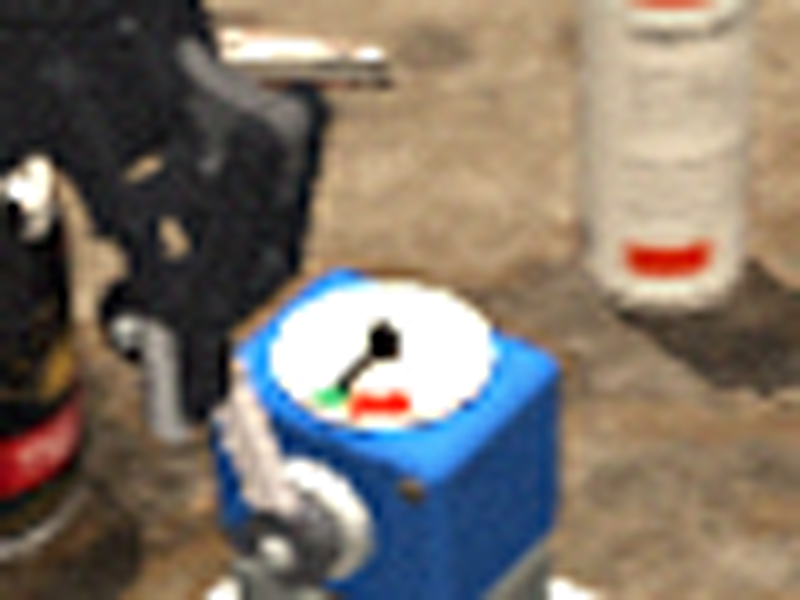

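The click is complete: force down from 6.1 to 3.3 N and the pointer is at about 0.58 rad, on green at (340,390). I'll hold here.

arm_command(series=[0, 0, 0, 0, 0, 0, 0.6, 0, 0, 0, 0, 0, 0, 0.6, 0, 0, 0, 0, 0, 0, 0.6, 0, 0, 0, 0, 0, 0, 0.6])

```text
t: 10.65
eef_pos: [0.5316, 0.1617, 0.1348]
tcp_rot: [0.705, -0.045, 0.706, 0.045]
force: [0.1, -3.2, -1.9]
gripper_width: 0.599
```

```bash
python3 m.py 3 s14
```

```text
t 10.8 F [-1.76 -3.46 -1.32] J0,2,4,6 [-1.455  0.806 -0.314  0.056] pos [-61.6  41.5 134.9] grip 0.599
dark rays deg [(198, 129), (206, 141), (223, 159)]
```

arm_command(series=[0, 0, 0, 0, 0.003, 0, 0.6, 0, 0, 0, 0, 0.003, 0, 0.6, 0, 0, 0, 0, 0.003, 0, 0.6, 0, 0, 0, 0, 0.003, 0, 0.6])

```text
t: 11.3
eef_pos: [0.5317, 0.1621, 0.1348]
tcp_rot: [0.706, -0.045, 0.706, 0.045]
force: [-1.9, -3.2, -1.0]
gripper_width: 0.6
```

```bash
python3 m.py 3 s15
```

```text
t 11.45 F [-1.6  -2.86 -1.44] J0,2,4,6 [-1.684  0.596 -0.365  0.069] pos [-61.3  42.  134.9] grip 0.602
dark rays deg [(200, 127), (206, 139), (223, 160), (226, 162)]
```

View pics/s15.png

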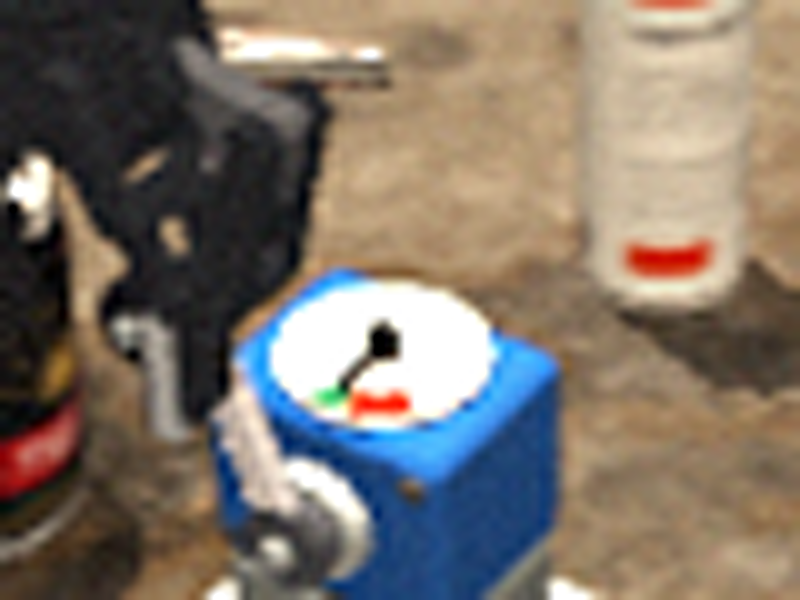

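Tripped and held on green. Now I'll go back to centre so the arm springs upright.

arm_command(series=[0, 0, 0, 0, -0.03, 0, 0.6, 0, 0, 0, 0, -0.06, 0, 0.6, 0, 0, 0, 0, -0.09, 0, 0.6, 0, 0, 0, 0, -0.13, 0, 0.6, 0, 0, 0, 0, -0.17, 0, 0.6, 0, 0, 0, 0, -0.205, 0, 0.6, 0, 0, 0, 0, -0.213, 0, 0.6, 0, 0, 0, 0, -0.213, 0, 0.6])

```text
t: 12.45
eef_pos: [0.5373, 0.1199, 0.1349]
tcp_rot: [0.706, -0.045, 0.706, 0.045]
force: [-0.6, -0.1, 0.1]
gripper_width: 0.601
```

```bash
python3 m.py 3 s16
```

```text
t 12.6 F [-0.16  0.04 -0.1 ] J0,2,4,6 [1.78e-01 2.10e+00 1.20e-02 1.00e-03] pos [-61.1  -0.2 134.9] grip 0.595
dark rays deg [(63, 32), (118, 31), (144, 38), (188, 35), (220, 33), (225, 35), (227, 35), (250, 105), (252, 105), (255, 105), (274, 106), (297, 73)]
```

View pics/s16.png

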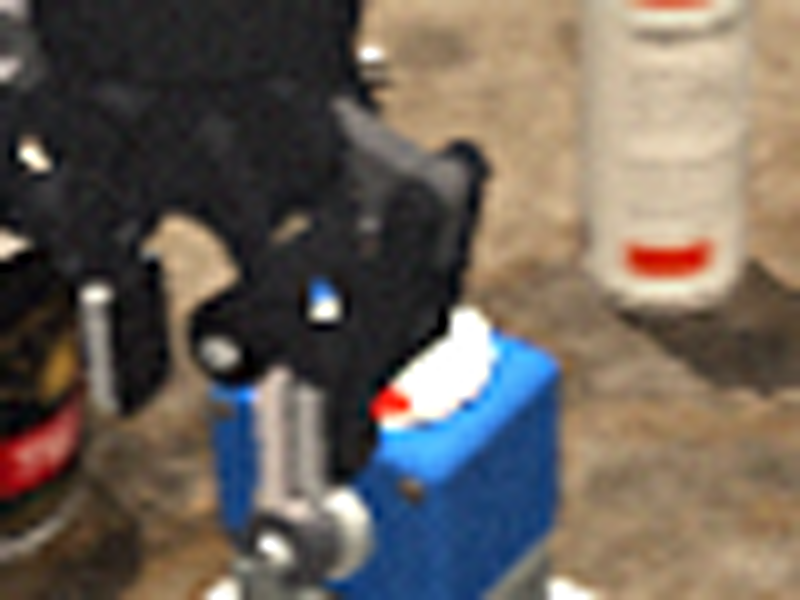

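The arm is upright again and the force reads zero. Now the right side, approached the same way.

arm_command(series=[0, 0, 0, 0, -0.03, 0, 0.6, 0, 0, 0, 0, -0.06, 0, 0.6, 0, 0, 0, 0, -0.07, 0, 0.6, 0, 0, 0, 0, -0.09, 0, 0.6])

```text
t: 13.1
eef_pos: [0.5396, 0.1021, 0.1349]
tcp_rot: [0.706, -0.045, 0.706, 0.045]
force: [-0.2, 0.3, 0.5]
gripper_width: 0.602
```

```bash
python3 m.py 3|head -1
```

```text
t 13.25 F [-0.11 -0.35  0.05] J0,2,4,6 [-0.073  1.939  0.036  0.01 ] pos [-61.1 -19.  135. ] grip 0.603
```

arm_command(series=[0, 0, 0, 0, -0.01, 0, 0.6, 0, 0, 0, 0, -0.02, 0, 0.6])

```text
t: 13.5
eef_pos: [0.5401, 0.0983, 0.135]
tcp_rot: [0.706, -0.045, 0.706, 0.045]
force: [0.4, 0.9, 0.7]
gripper_width: 0.6
```

```bash
python3 m.py 3|head -1
```

```text
t 13.65 F [-0.07  0.73  0.44] J0,2,4,6 [0.19  2.177 0.09  0.003] pos [-61.1 -22.7 134.9] grip 0.599
```

arm_command(series=[0, 0, 0, 0, -0.01, 0, 0.6, 0, 0, 0, 0, -0.02, 0, 0.6])

```text
t: 13.9
eef_pos: [0.5406, 0.0942, 0.1349]
tcp_rot: [0.706, -0.045, 0.706, 0.045]
force: [0.1, 1.2, 0.5]
gripper_width: 0.603
```

```bash
python3 m.py 3 r1; python3 -c "
from rig import arm
from h import *
crop(arm.snapshot('top'),190,130,100,75,8,'pics/rt1.png')"
```

```text
t 14.05 F [-0.29  0.34  0.63] J0,2,4,6 [0.322 2.305 0.128 0.004] pos [-61.1 -26.8 134.9] grip 0.6
dark rays deg [(72, 30), (134, 50), (167, 41), (222, 22), (239, 28)]
```

View pics/r1.png

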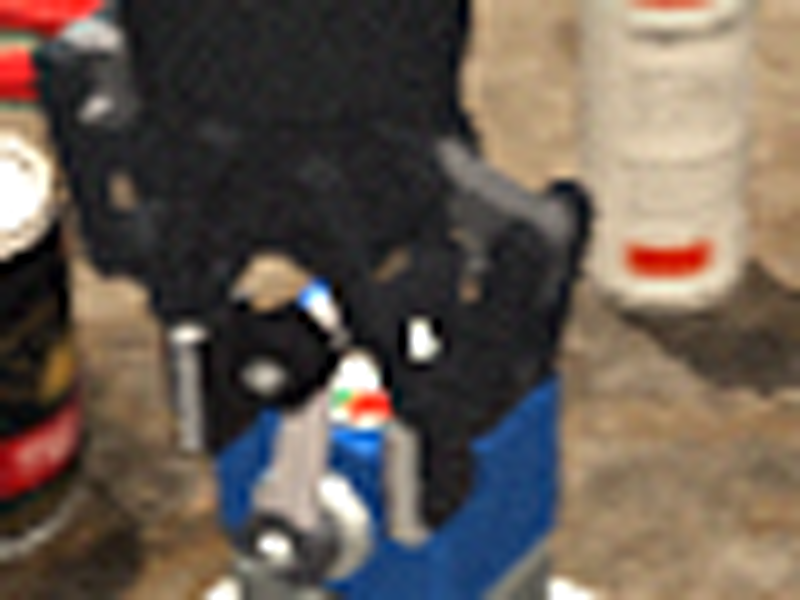

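View pics/rt1.png

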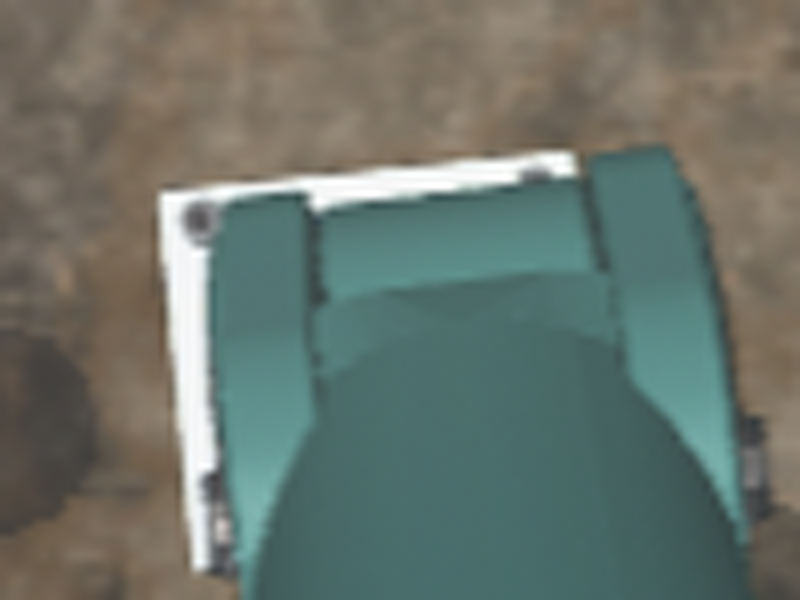

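In the scene view the green and red zones show between the fingers at (343,400) and (370,405). The arm leans right and only the spring is pushing back so far.

arm_command(series=[0, 0, 0, 0, -0.01, 0, 0.6, 0, 0, 0, 0, -0.02, 0, 0.6])

```text
t: 14.35
eef_pos: [0.5411, 0.0902, 0.1348]
tcp_rot: [0.706, -0.045, 0.706, 0.045]
force: [-0.5, 1.9, -1.2]
gripper_width: 0.6
```

```bash
python3 m.py 3|head -1
```

```text
t 14.5 F [ 0.52  0.63 -0.21] J0,2,4,6 [0.509 2.5   0.172 0.012] pos [-61.1 -30.8 134.8] grip 0.599
```

arm_command(series=[0, 0, 0, 0, -0.01, 0, 0.6, 0, 0, 0, 0, -0.015, 0, 0.6])

```text
t: 14.75
eef_pos: [0.5414, 0.0872, 0.1348]
tcp_rot: [0.706, -0.045, 0.706, 0.045]
force: [0.3, 1.2, -1.0]
gripper_width: 0.597
```

```bash
python3 m.py 3|head -1
```

```text
t 14.9 F [-0.05  1.42 -0.74] J0,2,4,6 [0.785 2.752 0.213 0.004] pos [-61.2 -33.7 134.8] grip 0.601
```

arm_command(series=[0, 0, 0, 0, -0.01, 0, 0.6, 0, 0, 0, 0, -0.015, 0, 0.6])

```text
t: 15.15
eef_pos: [0.5417, 0.0842, 0.1348]
tcp_rot: [0.706, -0.045, 0.706, 0.045]
force: [0.3, 1.7, -1.2]
gripper_width: 0.597
```

```bash
python3 m.py 3 r2
```

```text
t 15.3 F [ 0.36  2.13 -0.75] J0,2,4,6 [ 0.975  2.95   0.252 -0.004] pos [-61.3 -36.7 134.8] grip 0.599
dark rays deg [(143, 46), (145, 46), (153, 47), (156, 47), (158, 46), (182, 59), (185, 59), (200, 62), (253, 29)]
```

View pics/r2.png

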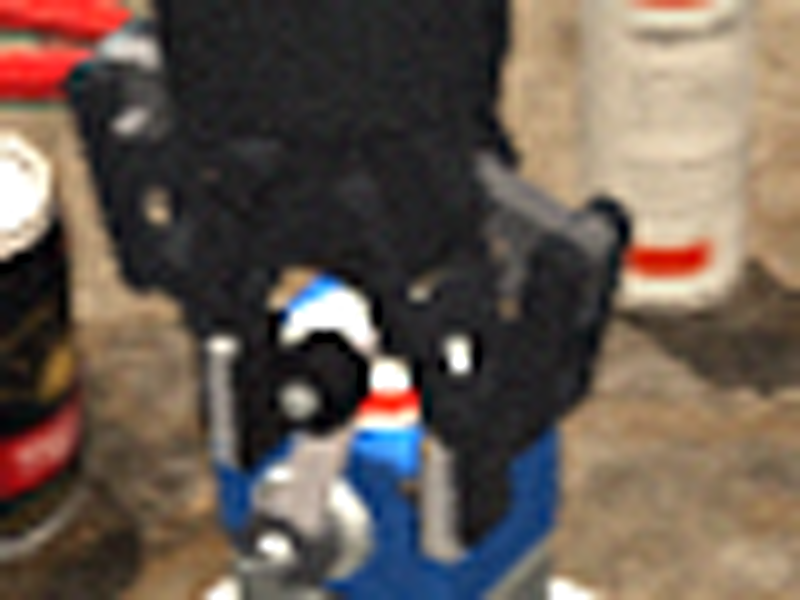

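Still only the spring force, and the roller now hides the green zone, so I'll go by force. Next 3 mm steps.

arm_command(series=[0, 0, 0, 0, -0.01, 0, 0.6, 0, 0, 0, 0, -0.015, 0, 0.6])

```text
t: 15.55
eef_pos: [0.5421, 0.0812, 0.1348]
tcp_rot: [0.706, -0.045, 0.706, 0.045]
force: [-0.3, 2.8, -1.5]
gripper_width: 0.6
```

```bash
python3 m.py 3|head -1
```

```text
t 15.7 F [-0.04  2.34 -0.96] J0,2,4,6 [ 1.184  3.161  0.297 -0.011] pos [-61.2 -39.7 134.9] grip 0.598
```

arm_command(series=[0, 0, 0, 0, -0.01, 0, 0.6, 0, 0, 0, 0, -0.015, 0, 0.6])

```text
t: 15.95
eef_pos: [0.5425, 0.0783, 0.1349]
tcp_rot: [0.706, -0.045, 0.706, 0.045]
force: [-0.2, 2.6, -1.7]
gripper_width: 0.599
```

```bash
python3 m.py 3 r3
```

```text
t 16.1 F [ 0.07  3.32 -2.27] J0,2,4,6 [ 1.424  3.402  0.355 -0.014] pos [-61.1 -42.6 134.9] grip 0.598
dark rays deg [(178, 46), (182, 46), (185, 47), (187, 47), (189, 48), (193, 49), (211, 107), (260, 25)]
```

View pics/r3.png

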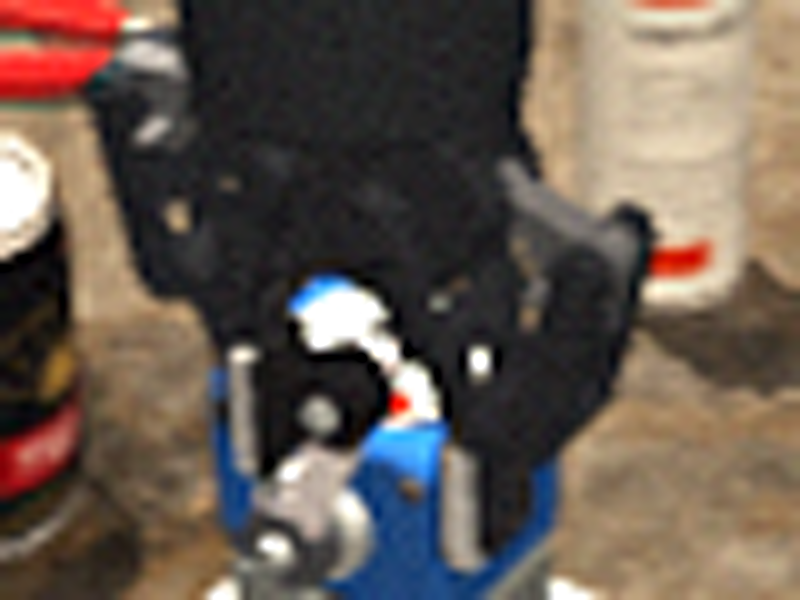

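arm_command(series=[0, 0, 0, 0, -0.01, 0, 0.6, 0, 0, 0, 0, -0.015, 0, 0.6])

```text
t: 16.35
eef_pos: [0.5429, 0.0756, 0.1348]
tcp_rot: [0.706, -0.045, 0.706, 0.045]
force: [-0.6, 4.4, -3.2]
gripper_width: 0.599
```

```bash
python3 m.py 3|head -1
```

```text
t 16.5 F [-0.24  4.04 -2.66] J0,2,4,6 [ 2.103  4.068  0.518 -0.013] pos [-61.1 -45.3 134.8] grip 0.603
```

arm_command(series=[0, 0, 0, 0, -0.01, 0, 0.6, 0, 0, 0, 0, -0.01, 0, 0.6])

```text
t: 16.75
eef_pos: [0.5431, 0.074, 0.1348]
tcp_rot: [0.706, -0.045, 0.706, 0.045]
force: [-0.6, 5.5, -3.9]
gripper_width: 0.603
```

```bash
python3 m.py 3|head -1
```

```text
t 16.9 F [ 0.25  4.99 -3.46] J0,2,4,6 [ 2.784  4.741  0.69  -0.018] pos [-61.1 -46.9 134.8] grip 0.6
```

arm_command(series=[0, 0, 0, 0, -0.01, 0, 0.6, 0, 0, 0, 0, -0.01, 0, 0.6])

```text
t: 17.15
eef_pos: [0.5433, 0.0726, 0.1347]
tcp_rot: [0.706, -0.045, 0.706, 0.045]
force: [0.3, 6.7, -4.7]
gripper_width: 0.599
```

```bash
python3 m.py 3 r4
```

```text
t 17.3 F [ 0.29  6.   -4.14] J0,2,4,6 [ 3.364  5.314  0.837 -0.018] pos [-61.1 -48.3 134.7] grip 0.599
dark rays deg [(133, 151), (171, 133), (201, 24)]
```

View pics/r4.png

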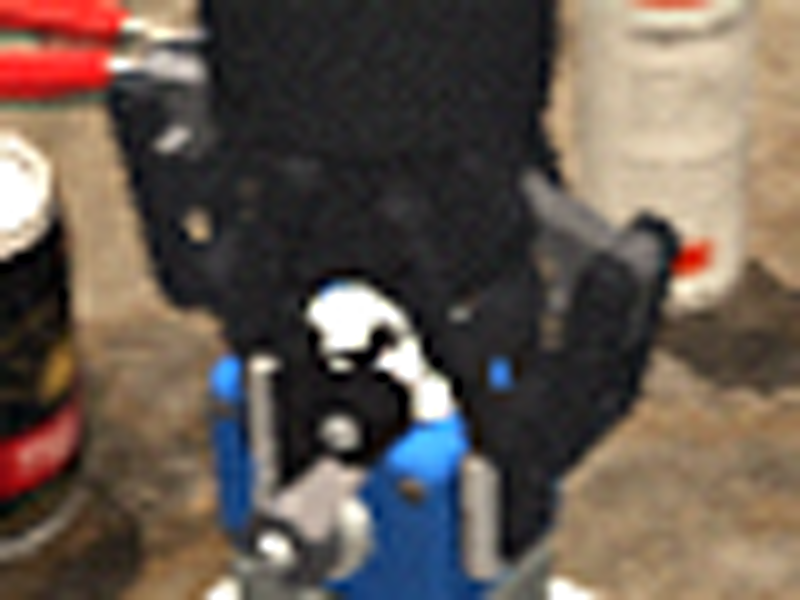

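Steep rise since about y=−43.5 mm. The pointer is partly visible at (345,358). I'll take 1.5 mm steps from here.

arm_command(series=[0, 0, 0, 0, -0.008, 0, 0.6, 0, 0, 0, 0, -0.008, 0, 0.6])

```text
t: 17.55
eef_pos: [0.5434, 0.0715, 0.1346]
tcp_rot: [0.706, -0.045, 0.706, 0.046]
force: [0.1, 7.7, -5.0]
gripper_width: 0.604
```

```bash
python3 m.py 3 r5
```

```text
t 17.7 F [ 0.6   6.98 -5.25] J0,2,4,6 [ 3.817  5.769  0.954 -0.017] pos [-61.1 -49.3 134.6] grip 0.601
dark rays deg [(134, 122), (170, 111), (173, 112), (179, 115), (185, 111), (210, 16)]
```

arm_command(series=[0, 0, 0, 0, -0.007, 0, 0.6, 0, 0, 0, 0, -0.007, 0, 0.6])

```text
t: 17.95
eef_pos: [0.5435, 0.0707, 0.1345]
tcp_rot: [0.705, -0.044, 0.706, 0.046]
force: [-0.6, 7.9, -4.8]
gripper_width: 0.603
```

```bash
python3 m.py 3 r6
```

```text
t 18.1 F [ 0.35  7.53 -6.29] J0,2,4,6 [ 4.362  6.304  1.093 -0.019] pos [-61.1 -50.2 134.5] grip 0.6
dark rays deg [(139, 127), (175, 117), (210, 18)]
```

View pics/r6.png

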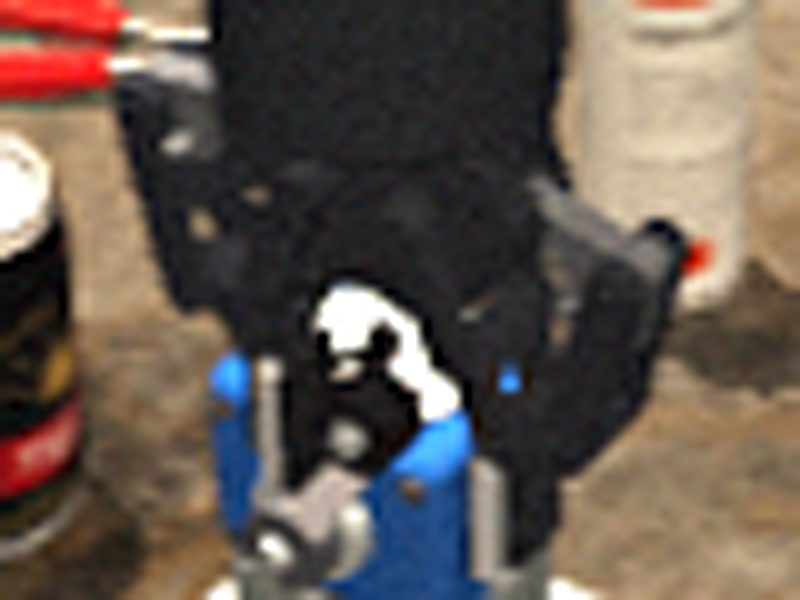

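arm_command(series=[0, 0, 0, 0, -0.007, 0, 0.6, 0, 0, 0, 0, -0.007, 0, 0.6])

```text
t: 18.35
eef_pos: [0.5436, 0.07, 0.1344]
tcp_rot: [0.705, -0.044, 0.706, 0.047]
force: [0.3, 9.4, -6.6]
gripper_width: 0.599
```

```bash
python3 m.py 3 r7
```

```text
t 18.5 F [ 0.28  9.   -6.29] J0,2,4,6 [ 4.941  6.877  1.242 -0.02 ] pos [-61.1 -50.9 134.4] grip 0.598
dark rays deg [(140, 116), (142, 116), (144, 116), (161, 133), (175, 115), (219, 50)]
```

View pics/r7.png

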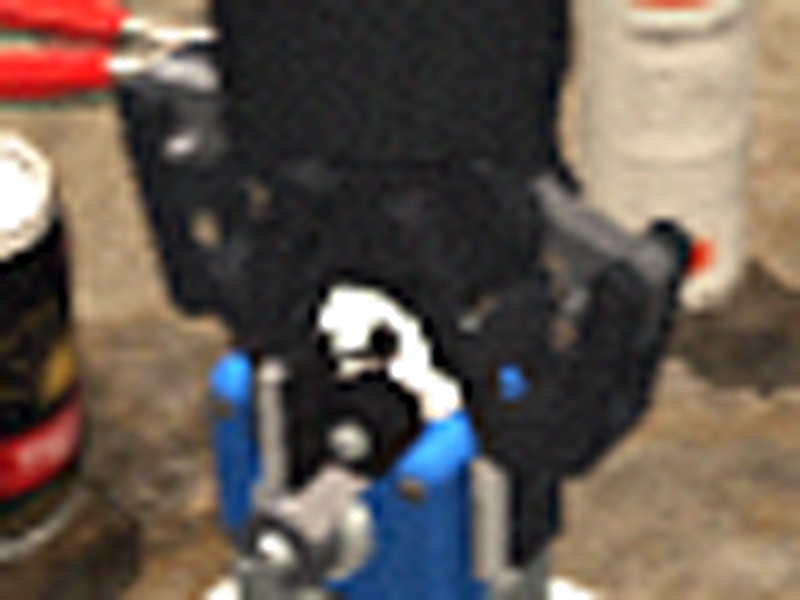

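arm_command(series=[0, 0, 0, 0, -0.006, 0, 0.6, 0, 0, 0, 0, -0.006, 0, 0.6])

```text
t: 18.75
eef_pos: [0.5437, 0.0693, 0.1343]
tcp_rot: [0.705, -0.044, 0.706, 0.047]
force: [-0.5, 10.0, -7.4]
gripper_width: 0.601
```

```bash
python3 m.py 3 r8
```

```text
t 18.9 F [ 1.24 10.03 -7.22] J0,2,4,6 [ 5.444  7.379  1.37  -0.018] pos [-61.1 -51.6 134.3] grip 0.599
dark rays deg [(90, 190), (93, 190), (96, 191), (150, 108), (157, 111), (177, 77), (213, 93), (218, 93)]
```

View pics/r8.png

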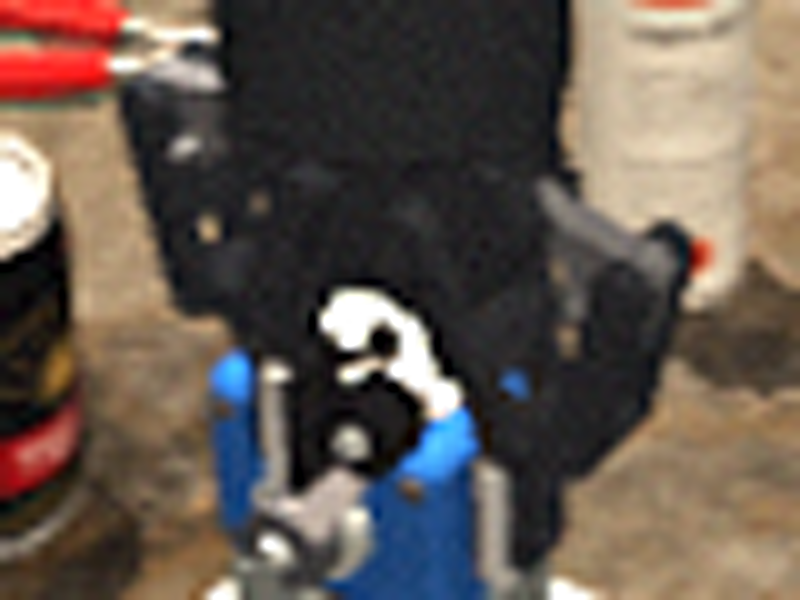

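arm_command(series=[0, 0, 0, 0, -0.006, 0, 0.6, 0, 0, 0, 0, -0.006, 0, 0.6])

```text
t: 19.15
eef_pos: [0.5438, 0.0684, 0.1342]
tcp_rot: [0.705, -0.044, 0.706, 0.047]
force: [-0.6, 9.7, -7.2]
gripper_width: 0.602
```

```bash
python3 m.py 3 r9
```

```text
t 19.3 F [ 1.11 10.82 -7.69] J0,2,4,6 [ 5.615  7.558  1.417 -0.018] pos [-61.1 -52.6 134.2] grip 0.6
dark rays deg [(90, 163), (93, 164), (96, 165), (103, 161), (150, 94), (175, 131), (177, 132), (180, 130), (220, 102)]
```

View pics/r9.png

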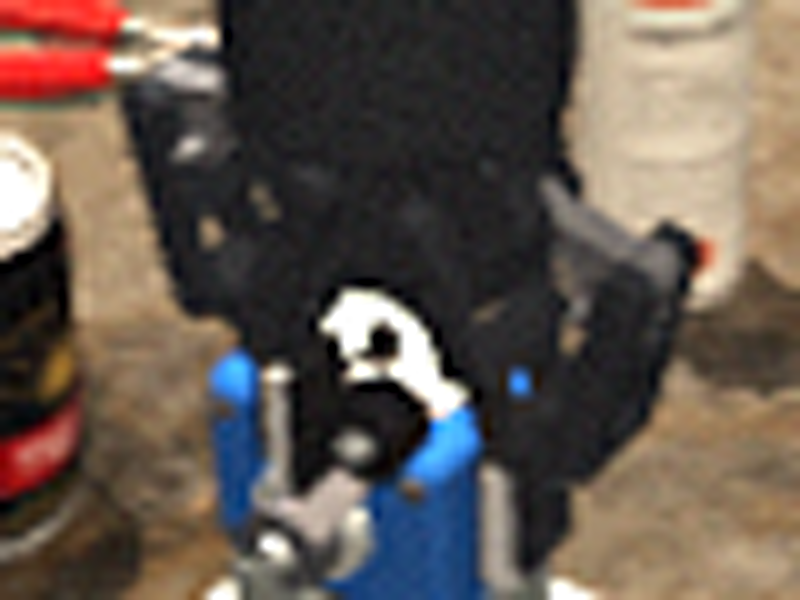

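The force is flattening out, so the peak is close. 1 mm steps.

arm_command(series=[0, 0, 0, 0, -0.005, 0, 0.6, 0, 0, 0, 0, -0.005, 0, 0.6])

```text
t: 19.55
eef_pos: [0.5439, 0.0664, 0.1343]
tcp_rot: [0.705, -0.045, 0.706, 0.046]
force: [-0.5, 7.9, -6.7]
gripper_width: 0.6
```

```bash
python3 m.py 3 r10
```

```text
t 19.7 F [ 0.3   7.87 -6.08] J0,2,4,6 [ 4.368  6.32   1.1   -0.022] pos [-61.3 -54.8 134.4] grip 0.599
dark rays deg [(101, 120), (103, 120), (107, 122), (110, 122), (127, 119), (131, 118), (134, 119), (157, 65), (187, 117), (189, 118), (208, 146), (222, 159), (226, 162)]
```

View pics/r10.png

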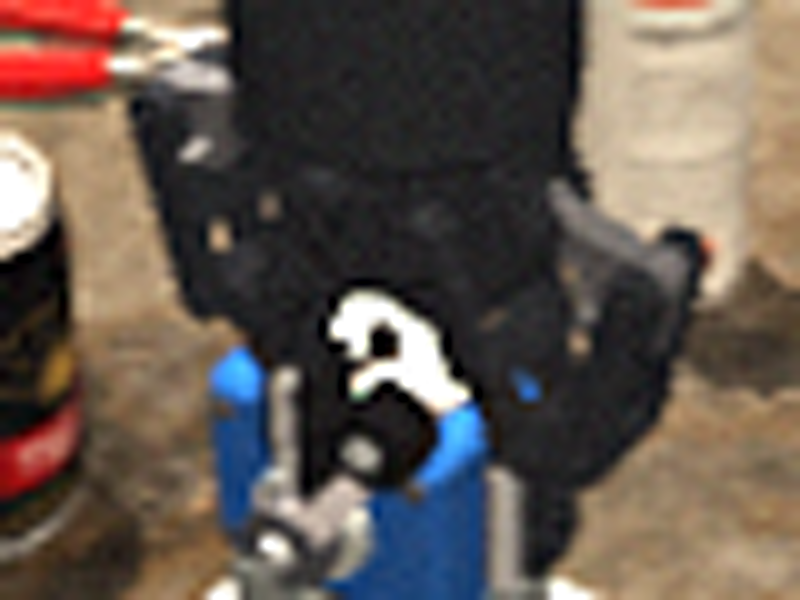

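Force down from 10.8 to 7.9 N, so the click is in progress. About 0.8 mm more.

arm_command(series=[0, 0, 0, 0, -0.004, 0, 0.6, 0, 0, 0, 0, -0.004, 0, 0.6])

```text
t: 19.95
eef_pos: [0.5441, 0.0648, 0.1344]
tcp_rot: [0.705, -0.045, 0.706, 0.046]
force: [-1.4, 7.8, -5.3]
gripper_width: 0.601
```

```bash
python3 m.py 3 r11
```

```text
t 20.1 F [ 1.04  7.4  -5.83] J0,2,4,6 [ 4.034  6.008  1.021 -0.021] pos [-61.3 -56.1 134.4] grip 0.6
dark rays deg [(81, 111), (84, 112), (119, 95), (122, 95), (164, 61), (168, 61), (174, 63), (179, 65), (185, 66), (187, 66), (223, 164), (226, 166)]
```

View pics/r11.png

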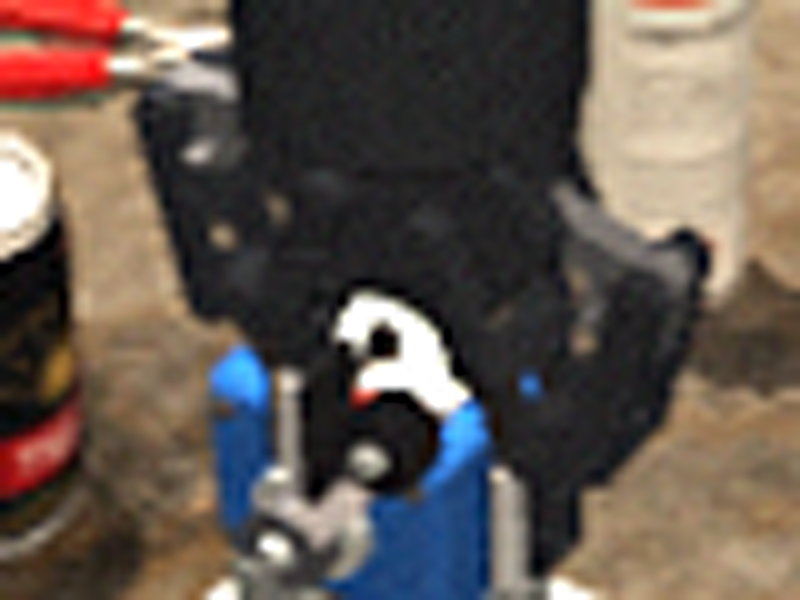

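Run:
```python
import cv2,numpy as np
ims=[cv2.imread(f"pics/{n}.png")[280:420,290:460] for n in("s12","s15","r10","r11")]
ims=[cv2.resize(i,None,fx=2.3,fy=2.0) for i in ims]
cv2.imwrite("pics/cmp1.png",np.vstack([np.hstack(ims[:2]),np.hstack(ims[2:])]))
```

```text
(no output)
```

View pics/cmp1.png

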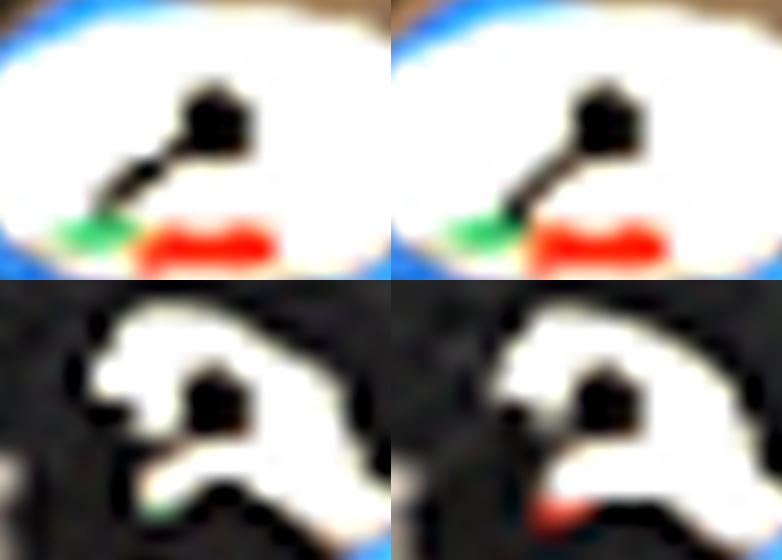

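The force is down to 7.4 N. In r11 the pointer lies left of the red patch and at much the same slant as in the tripped left-hand view (s15), so it is on green. I'll nudge 0.4 mm and hold.

arm_command(series=[0, 0, 0, 0, -0.002, 0, 0.6, 0, 0, 0, 0, -0.002, 0, 0.6, 0, 0, 0, 0, -0.002, 0, 0.6, 0, 0, 0, 0, -0.002, 0, 0.6])

```text
t: 20.6
eef_pos: [0.5441, 0.0642, 0.1345]
tcp_rot: [0.705, -0.045, 0.706, 0.046]
force: [-0.7, 6.4, -4.1]
gripper_width: 0.597
```

```bash
python3 m.py 3 r12
python3 - <<'E'
import cv2,numpy as np
ims=[cv2.imread(f"pics/{n}.png")[280:420,290:460] for n in("s12","s15","r11","r12")]
ims=[cv2.resize(i,None,fx=2.3,fy=2.0) for i in ims]
cv2.imwrite("pics/cmp2.png",np.vstack([np.hstack(ims[:2]),np.hstack(ims[2:])]))
E
```

```text
t 20.75 F [ 0.32  6.42 -5.52] J0,2,4,6 [ 3.833  5.811  0.971 -0.022] pos [-61.3 -56.7 134.5] grip 0.6
dark rays deg [(81, 99), (84, 100), (87, 101), (103, 92), (105, 92), (108, 91), (112, 92), (129, 82), (133, 82), (164, 52), (170, 51), (174, 50), (176, 50), (179, 51), (184, 52), (186, 52), (223, 162), (226, 164)]
```

View pics/cmp2.png

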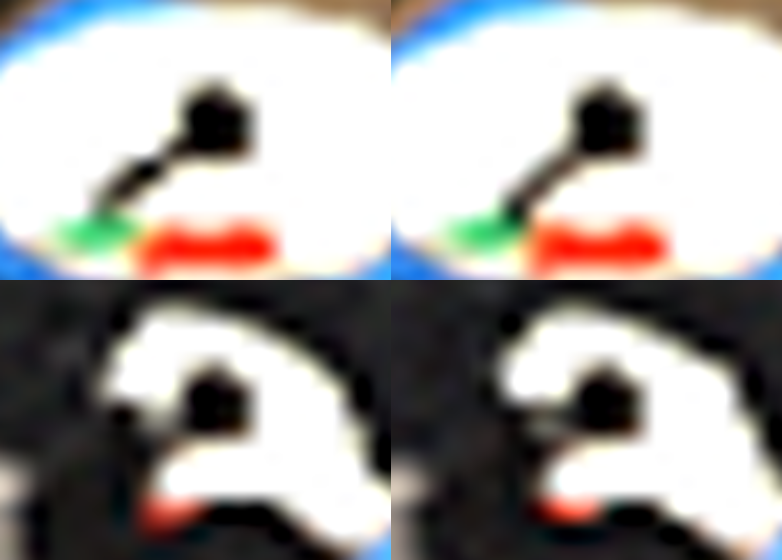

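To be sure of green without nearing the overtravel, I'll go another 0.8 mm (still less than 6 mm past the peak) and hold.

arm_command(series=[0, 0, 0, 0, -0.004, 0, 0.6, 0, 0, 0, 0, -0.004, 0, 0.6, 0, 0, 0, 0, -0.004, 0, 0.6, 0, 0, 0, 0, -0.004, 0, 0.6])

```text
t: 21.25
eef_pos: [0.5443, 0.063, 0.1346]
tcp_rot: [0.705, -0.045, 0.706, 0.046]
force: [-1.4, 5.6, -4.6]
gripper_width: 0.598
```

```bash
python3 m.py 3 r13
python3 - <<'E'
import cv2,numpy as np
ims=[cv2.imread(f"pics/{n}.png")[280:420,290:460] for n in("s12","s15","r12","r13")]
ims=[cv2.resize(i,None,fx=2.3,fy=2.0) for i in ims]
cv2.imwrite("pics/cmp3.png",np.vstack([np.hstack(ims[:2]),np.hstack(ims[2:])]))
E
```

```text
t 21.4 F [ 0.28  5.86 -4.91] J0,2,4,6 [ 3.456  5.438  0.878 -0.021] pos [-61.3 -57.9 134.6] grip 0.594
dark rays deg [(90, 71), (93, 71), (98, 72), (105, 70), (108, 71), (111, 72), (119, 69), (123, 68), (128, 68), (132, 70), (190, 21), (218, 164), (223, 164), (226, 165), (228, 166)]
```

View pics/cmp3.png

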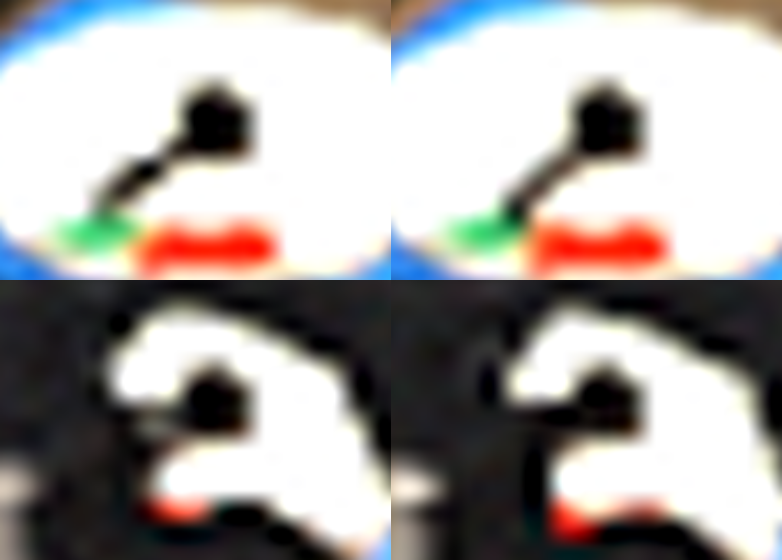

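The force is down to 5.9 N from a 10.8 N peak, the full click drop, with no new rise. The red seen at (550–600, 520) has no pointer over it. I'll hold briefly and then let go.

arm_command(series=[0, 0, 0, 0, 0, 0, 0.6, 0, 0, 0, 0, 0, 0, 0.6, 0, 0, 0, 0, 0, 0, 0.6])

```text
t: 21.78
eef_pos: [0.5443, 0.063, 0.1346]
tcp_rot: [0.705, -0.045, 0.706, 0.046]
force: [0.5, 6.4, -4.4]
gripper_width: 0.605
```

```bash
python3 m.py 3|head -1; python3 -c "
from rig import arm
from h import *
plan(arm,(-.061,0,.135))"
```

```text
t 21.93 F [ 0.2   6.24 -5.21] J0,2,4,6 [ 3.456  5.438  0.878 -0.021] pos [-61.3 -57.9 134.6] grip 0.599
shift [-0.0017  0.2894  0.0023] turn [ 0.004  -0.0008 -0.0019]
```

arm_command(series=[0, 0, 0, 0, 0.03, 0, 0.6, 0, 0, 0, 0, 0.07, 0, 0.6, 0, 0, 0, 0, 0.12, 0, 0.6, 0, 0, 0, 0, 0.17, 0, 0.6, 0, 0, 0, 0, 0.22, 0, 0.6, 0, 0, 0, 0, 0.27, 0, 0.6, 0, 0, 0, 0, 0.294, 0, 0.6, 0, 0, 0, 0, 0.294, 0, 0.6])

```text
t: 22.92
eef_pos: [0.5372, 0.1203, 0.1348]
tcp_rot: [0.706, -0.045, 0.706, 0.045]
force: [0.2, -0.0, -0.6]
gripper_width: 0.604
```

```bash
python3 m.py 3 r14|head -1
```

```text
t 23.07 F [-0.18 -0.01  0.12] J0,2,4,6 [-0.296  1.868 -0.005 -0.002] pos [-61.2  -0.9 134.9] grip 0.599
```

View pics/r14.png

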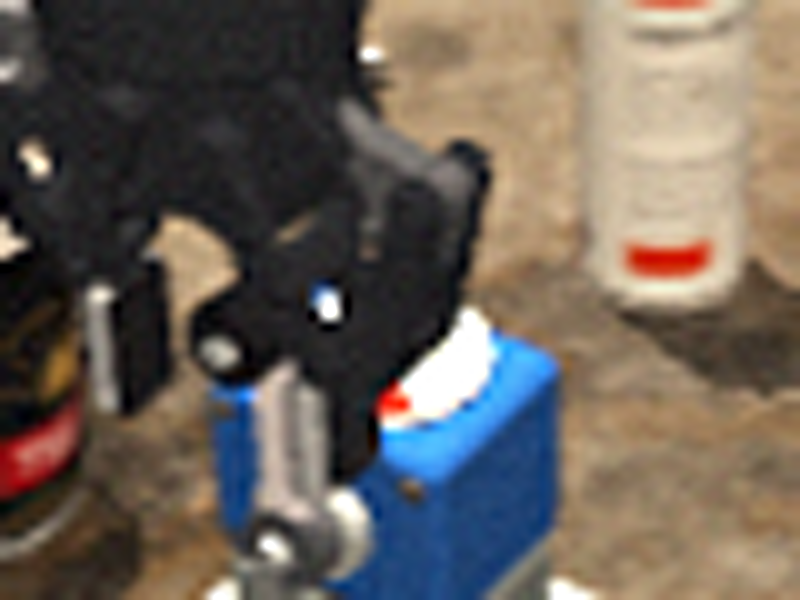

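The arm is upright and free between the fingers. I'll lift off now.

arm_command(series=[0, 0, 0, -0.08, 0, 0, 0.6, 0, 0, 0, -0.18, 0, 0, 0.6, 0, 0, 0, -0.3, 0, 0, 0.6, 0, 0, 0, -0.42, 0, 0, 0.6, 0, 0, 0, -0.54, 0, 0, 0.6, 0, 0, 0, -0.63, 0, 0, 0.6, 0, 0, 0, -0.65, 0, 0, 0.6, 0, 0, 0, -0.65, 0, 0, 0.6])

```text
t: 24.08
eef_pos: [0.5372, 0.1197, 0.2653]
tcp_rot: [0.706, -0.045, 0.705, 0.045]
force: [-0.3, -0.3, -0.4]
gripper_width: 0.602
```

```bash
python3 m.py 3 f1; python3 -c "
from rig import arm
import cv2
cv2.imwrite('pics/f2.png',arm.snapshot('scene')['image'][:,:,::-1])"
```

```text
t 24.23 F [0.39 0.09 0.02] J0,2,4,6 [ 0.028  1.719  0.011 -0.   ] pos [-61.7  -0.7 264.4] grip 0.6
dark rays deg [(167, 133), (204, 176), (223, 159), (226, 162)]
```

View pics/f1.png

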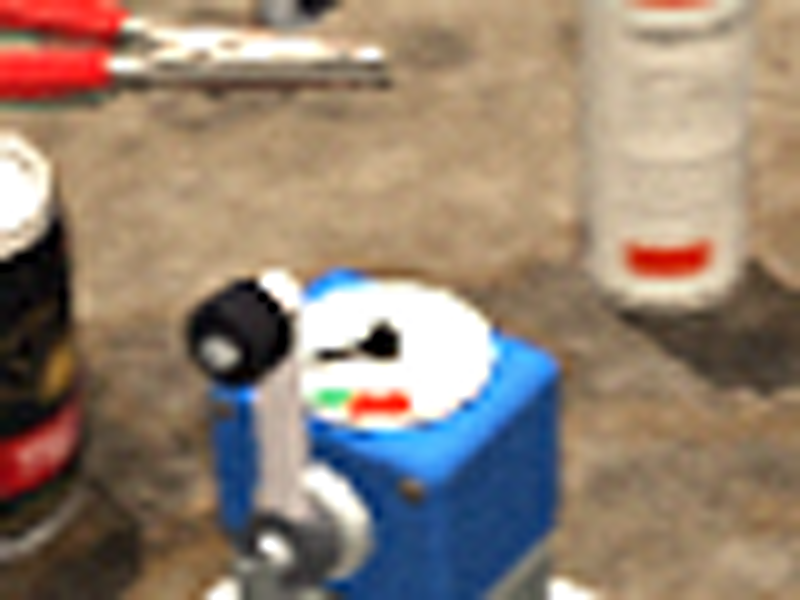

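View pics/f2.png

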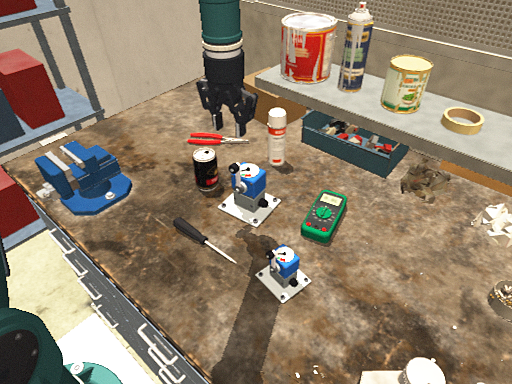

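The arm is upright, the pointer is back on white (ray 167°, as at the start), the bystanders haven't moved, and the gripper is clear. Handing in.

```bash
python3 -c "
from rig import arm
print(arm.job_done())"
```

```text
the job is handed in; nothing more can be done
None
```

I tripped the switch to the left, let it spring back, tripped it to the right and let it go. I then handed the job in at about 24 s of the 67 s allowed; no verdict was reported.

- **Left:** the force peaked at about 6.1 N and dropped to about 3.3 N. The pointer read about 0.58 rad, on green, and I held it there for over 1 s. The arm then came back upright by itself with the force at zero.
- **Right:** the click came later, as expected. The force peaked at about 10.8 N and had dropped to about 5.9 N when I stopped, roughly 5 mm past the peak. There was no new rise, and I held it for over 1 s.
- **Last look:** with the gripper lifted clear, the arm was upright and the pointer was back at its rest angle on white. The meter, can and screwdriver looked unmoved, and the force was about zero.

**Less certain:** during the right-hand hold, the roller and fingers partly hid the pointer. I judged that trip mainly by the drop in force. The part of the red zone I could see had no pointer over it, but I did not measure the pointer angle there.

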